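# Set the parts-lane width with the knurled wheel

## Task

Set the lane width on the feeder fixture for the next batch: roll the knurled wheel under a fingertip, pressing only gently, until the white pointer bar on the sliding guide lines up with the white gauge bar. Move the guide only by rolling the wheel, never by pushing the guide itself; do not pick anything up, leave the loose parts around the fixture where they are, and finish with the hand clear.

Things in the scene. Friction and masses are not known exactly. Their poses are not given: they have to be found in the camera images.
- fixture: fixed feeder fixture: base plate 170 x 220 x 12 mm (x -80..90, y -110..110 mm); origin on the table, z up; +y is the closing direction, along which the guide slides towards a fixed fence. The wheel's axis runs along x through (-42, 45, 36) mm, in a grey housing (x -60..-24, y 0..90, top at z 46 mm); all else on the fixture is below 51 mm
- wheel_center (a point): centre of the knurled steel wheel at rest, fixed in the fixture, 36 mm above the table, axes parallel to the fixture's. Wheel radius 28.5 mm over its 24 ridges (1.5 mm proud), 18 mm wide along x
- bush: the rubber bush that carries the knurled rim on its hub; origin near the wheel's centre, it turns with the wheel. Under a fingertip the rim yields up to 8 mm (1.2 N per mm) in any direction across the axis and springs back
- wheel_top (a point): top of the knurled wheel, 64.5 mm above the table, 18.5 mm above the housing, while not pressed; this point is fixed in the fixture; the rim yields below it. Pressing it down by 3 to 5 mm is right for rolling; over 25 N is too hard
- wheel (a joint): turn of the knurled wheel in rad, 0 at the start; stroking its top towards the fixture's +y turns it positive and moves the guide 8 mm per rad towards +y, stroking back moves it back. It has friction (0.04 N m) and stays where it is left; range -0.5 to 7.5. The mark is 3 to 5.5 rad away at the start
- carriage: the sliding guide: black block on a rod with a dark steel guide plate (60 x 8 x 36 mm, tops out 50 mm above the table) and a white pointer bar; the origin is the pointer's line, 14 mm above the table. Driven by the wheel only; must not be touched
- pointer (a point): the inner end of the white pointer bar (6 mm wide along y, 30 mm long along x, top 48 mm above the table) on the sliding guide, at the middle of the bar's width
- gauge_mark (a point): inner end of the white gauge bar (6 mm wide along y, 25 mm long, top 48 mm above the table) on its fixed clip, mid-width; axes parallel to the fixture's. When set, both bars form one straight line (same y in the fixture's frame), ends 2 mm apart in x. At the start the pointer is 24 to 44 mm short of it, on the -y side
- puck: loose red printed disc, 48 mm across, 26 mm high, standing on the table beside the fixture; origin under its centre; leave it alone
- hexkey: loose dark steel hex key, 8 mm thick, 132 mm long with a 32 mm bend, lying on the table; origin near the middle of its long leg, on the table; leave it alone
- fitting: loose brass suction-cup fitting, 32 mm across the foot, 45 mm high, standing on the table; origin under its centre; leave it alone

How it is judged:
By the outcome, as a careful person would: the job done as asked, in the order asked, and still so for the second after the job is handed in, with the robot touching nothing.
It also fails if it takes over 58 s, if anything falls off the work surface, if the arm or the gripper's body presses on something with over 40 N, if the wrist force passes 120 N, or if a joint passes its speed limit or range.

## Robot

A 6-joint arm with a two-finger parallel gripper is mounted at the origin on the work surface. World frame = base frame: x ahead of the robot, y to its left, z up, the work surface at z = 0. Lengths are in m, angles in rad, forces in N, time in s.
With the tool pointing down it reaches from about 0.425 to 0.95 m from the base axis. Payload 3.5 kg.
Tool frame: the origin (TCP) lies at the very end of the fingers, on their centre line; the grasp point (between the pads) lies 19 mm behind it (tcp_to_grasp is the distance from the TCP to the grasp point, in m); z points along the fingers, y is the direction in which the jaws open and shut (so a half turn about z gives the same grasp; the last joint's range is limited). The gripper opens to 85 mm and grips with 20 to 120 N. Pads are 22 mm wide; open, the fingers measure 114 mm over their backs; the gripper's body (76 mm by 85 mm) begins 54 mm behind the grasp point. The pads swing forward as they close: fully open they stand 13 mm farther back than shut.
Start: joints at [-1.318, 0.286, 1.577, -0, 1.279, -0.15], TCP at [0.265, -0.621, 0.231] pointing down, gripper open.
Joint ranges: [-2.77, 2.77], [-0.9, 2.22], [0.21, 2.48], [-1.53, 4.67], [0.24, 2.81], [-2.84, 2.84]. Speed limits (rad/s): [2.79, 2.79, 3.14, 3.14, 3.14, 3.14].

## Interface

Orientations are given as a unit quaternion [x, y, z, w].
In Python, from plant import * gives the robot as it stands. The module is installed in compiled form; this text tells all that it offers.
- The arm moves only by the tool arm_command, never from a script. Its argument "steps" is a list of rows, each a list of 3 entries, a list of its own where there are three numbers: the turn, a rotation vector about the tool's x, y, z in rad, then the shift along the tool's x, y, z in m, then the gripper command: -1 is shut, 1 is fully open, values between are in proportion. A call has 1 to 12 rows; each row is the pose to reach, as a shift and turn from the pose measured when the call began, along the tool's axes at that moment; what a row does not reach only later rows make up. A row lasts 1/8 s, in which the tool goes at most 62.5 mm and 10.7 degrees, less where a joint would pass 70% of its speed; a pose out of reach is approached as far as the arm can. A call with a gripper value outside its range is refused whole. The fingers move at their own pace and stop on an object; "force" is the grip in N (left out, the last holds). Time passes only in rows, so rows that repeat a pose let the fingers close. It gives the time, the measured TCP pose, the force and the opening at its end, in the units of the state.
- get_state(): the state, without advancing time (a new reading comes with each control period).
- read_camera(name): name is "side" or "top" or "wrist"; returns a dict with "frame" (384x512x3 uint8, red, green, blue), "vfov" (degrees; the focal length in pixels is half the picture's height over the tangent of half this angle, whatever the lens; pixels are square), "cx", "cy" (the principal point, pixels), "dist" ([k1, k2, p1, p2, k3] as OpenCV has them; the pictures are not rectified), "position" and "rotation" of the camera in the world; the wrist camera has in their place "mount" (4x4, takes a point from camera to tool coordinates, whose origin is the TCP and whose axes are the flange's). Camera axes: x right, y up, looking along -z (the intrinsics and any distortion apply to the point x, -y, -z); pixel columns grow to the right and rows downward; lengths in m; the calibration is good to about 2 mm. A picture is of the moment at which its call begins: read the wrist's pose just before it. There is no depth.
- sign_off(): hands the job in, once; it reports no verdict.
The state is a dict: "time": time; "qpos": joint angles; "dq": joint speeds; "joint_efforts": joint torques, N m; "eef_pos": TCP position; "tcp_rot": TCP orientation; "contact_force": force on the tool from outside, world axes, zero at the start; "wrist_torque": the same for the moment, N m; "opening": opening from 0.0 (shut) to 1.0 (fully open).
Only numpy, scipy, OpenCV 4.12 (cv2) and the standard library are available. Lean on these libraries where they do the work, as an engineer would, in place of code of your own. Each camera call takes 0.05 s, during which the arm holds its last target.

## Working session

There is one attempt and no reset: what is moved stays moved. The work goes in short steps, Python scripts to look and compute and a tool call to move; the robot and the scene stay as the last step left them, time stands still between calls to the robot, and variables do not carry over. Pictures are saved under pics/ and viewed, and the job is handed in when it is done.

Besides the shell and the picture viewer there is one more tool, called after ">>>" by a JSON object that holds its "fn" and its "kwargs". arm_command: Moves the arm, as the interface text tells. Its arguments: {"type":"object","properties":{"steps":{"type":"array"},"force":{"type":"number"}},"required":["steps"]}

```bash
mkdir -p pics
cat > h.py <<'E'
from plant import *
import numpy as np, cv2
from scipy.spatial.transform import Rotation as R
def save(n,f): cv2.imwrite('pics/'+n,cv2.cvtColor(f,cv2.COLOR_RGB2BGR))
def K(c):
    h=c['frame'].shape[0]; f=h/2/np.tan(np.radians(c['vfov'])/2)
    return np.array([[f,0,c['cx']],[0,f,c['cy']],[0,0,1]])
def pose(c,s=None):
    if 'mount' in c:
        T=np.eye(4);T[:3,:3]=R.from_quat(s['tcp_rot']).as_matrix();T[:3,3]=s['eef_pos']
        T=T@np.array(c['mount']); return T[:3,3],T[:3,:3]
    r=np.array(c['rotation'])
    if r.size==4: r=R.from_quat(r.ravel()).as_matrix()
    return np.array(c['position']),r.reshape(3,3)
def ray(c,px,s=None):
    p,r=pose(c,s)
    u=cv2.undistortPoints(np.array(px,float).reshape(-1,1,2),K(c),np.array(c['dist'],float)).reshape(-1,2)
    d=np.c_[u[:,0],-u[:,1],-np.ones(len(u))]@r.T
    return p,d
def onplane(c,px,z,s=None):
    p,d=ray(c,px,s); return p+d*((z-p[2])/d[:,2])[:,None]
def proj(c,P,s=None):
    p,r=pose(c,s); q=(np.atleast_2d(P)-p)@r; q=q*[1,-1,-1]
    return cv2.projectPoints(q,np.zeros(3),np.zeros(3),K(c),np.array(c['dist'],float))[0].reshape(-1,2)
E
python3 - <<'E'
from h import *
s=get_state();print(s)
for n in ['side','top','wrist']:
    c=read_camera(n);save(n+'0.png',c['frame']);print(n,{k:v for k,v in c.items() if k!='frame'})
E
```

```text
{'time': 0.0, 'qpos': array([-1.31801031e+00,  2.87145248e-01,  1.57820598e+00,  5.34101992e-06,
        1.27860101e+00, -1.49982910e-01]), 'dq': array([ 1.27136059e-03, -2.29883879e-05, -2.52283135e-04,  2.82499556e-04,
       -9.64944258e-04,  5.50064717e-05]), 'joint_efforts': array([-8.97251139e-04, -4.05979729e+01, -2.92626840e+01, -1.70042240e-04,
        5.75581755e-03,  1.23401125e-05]), 'eef_pos': array([ 0.2644476 , -0.620314  ,  0.22994511]), 'tcp_rot': array([ 9.79790061e-01,  2.00025110e-01, -5.80633672e-05, -1.17836430e-03]), 'contact_force': array([-0.93391765,  0.14715406, -1.02148984]), 'wrist_torque': array([ 0.0145465 , -0.00060004,  0.01270081]), 'opening': 1.0000190663689374}
side {'vfov': 45.50946922447132, 'cx': 253.44458764284846, 'cy': 182.35764723258015, 'dist': array([0.04567623, 0.        , 0.        , 0.        , 0.        ]), 'position': array([0.42552612, 0.74717908, 0.60149983]), 'rotation': array([-0.04860973,  0.4577815 ,  0.87996798, -0.11717315])}
top {'vfov': 54.62362014335414, 'cx': 264.90755854211443, 'cy': 185.18963440281493, 'dist': array([-0.07548097,  0.        ,  0.        ,  0.        ,  0.        ]), 'position': array([0.5136691 , 0.03943447, 0.76185426]), 'rotation': array([ 0.04177556, -0.03898882, -0.69883641,  0.71299533])}
wrist {'vfov': 63.513058857855036, 'cx': 258.7643574409457, 'cy': 193.53636740882956, 'dist': array([-0.00141842,  0.        ,  0.        ,  0.        ,  0.        ]), 'mount': array([[-4.74128987e-04,  9.53059468e-01,  3.02782804e-01,
         7.87327881e-02],
       [ 9.99999671e-01,  2.52692491e-04,  7.70512253e-04,
         6.55743007e-04],
       [ 6.57833057e-04,  3.02783070e-01, -9.53059274e-01,
        -1.42099172e-01],
       [ 0.00000000e+00,  0.00000000e+00,  0.00000000e+00,
         1.00000000e+00]])}
```

View pics/top0.png

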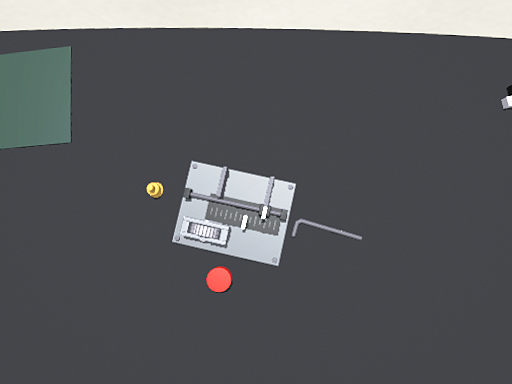

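View pics/side0.png

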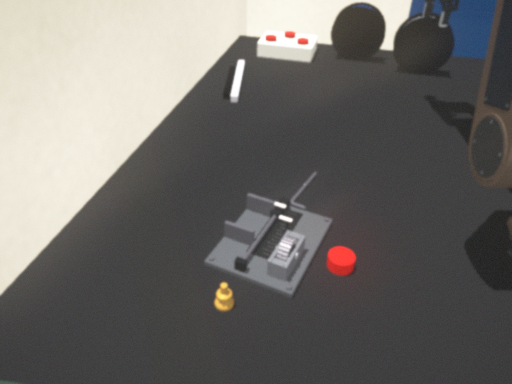

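Run:
```python
from h import *
c=read_camera('top');f=c['frame']
save('topz.png',cv2.resize(f[150:275,160:310],None,fx=5,fy=5,interpolation=cv2.INTER_CUBIC))
c=read_camera('side');f=c['frame']
save('sidez.png',cv2.resize(f[185:300,200:340],None,fx=5,fy=5,interpolation=cv2.INTER_CUBIC))
```

```text
(no output)
```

View pics/topz.png

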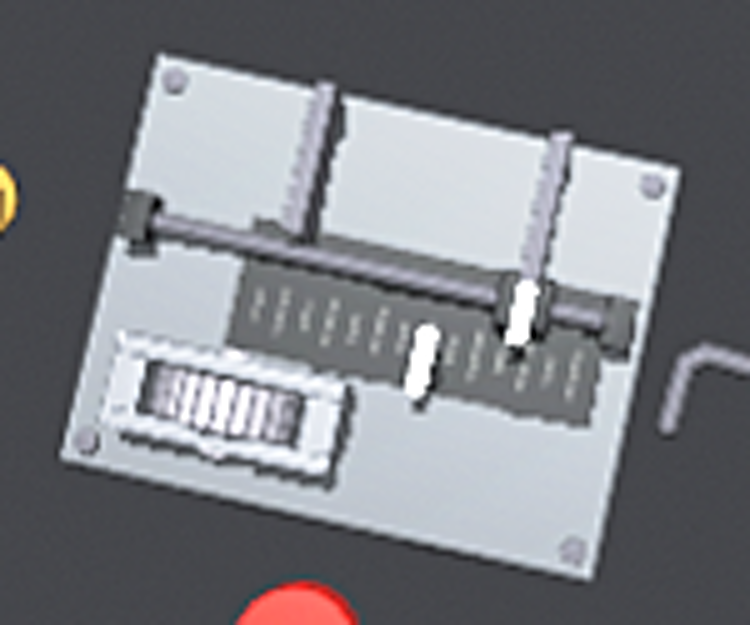

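View pics/sidez.png

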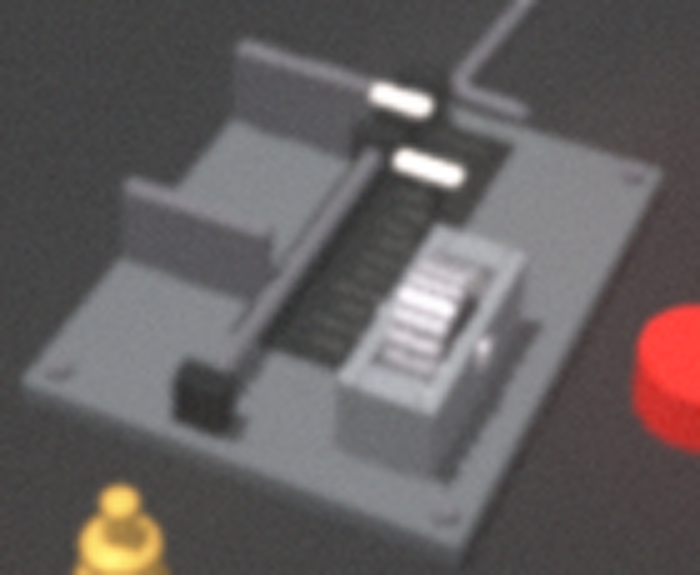

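```bash
cat > fix.py <<'E'
from h import *
def bars(c,lo=225,s=None,roi=None):
    f=c['frame'];m=(f.min(2)>lo).astype(np.uint8)
    return m
E
python3 - <<'E'
from h import *
c=read_camera('top')
z=np.array([(160,55),(680,170),(592,578),(62,460)],float)
px=(z+.5)/5-.5+[160,150]
P=onplane(c,px,.012)
# fixture corners: top-left: x=+90,y=+110 ; top-right x=90,y=-110; br x=-80,y=-110; bl x=-80,y=110
L=np.array([(90,110),(90,-110),(-80,-110),(-80,110)])/1e3
A=L-L.mean(0);B=P[:,:2]-P[:,:2].mean(0)
th=np.arctan2((A[:,0]*B[:,1]-A[:,1]*B[:,0]).sum(),(A*B).sum())
Rm=np.array([[np.cos(th),-np.sin(th)],[np.sin(th),np.cos(th)]])
t=P[:,:2].mean(0)-Rm@L.mean(0)
print(P,np.degrees(th),t,'res mm',1e3*(L@Rm.T+t-P[:,:2]))
np.savez('fx.npz',th=th,t=t)
print('wheel',Rm@[-.042,.045]+t)
f=c['frame'][150:275,160:310];m=(f.min(2)>235).astype(np.uint8)
n,l,st,ce=cv2.connectedComponentsWithStats(m)
for i in range(1,n):
  if st[i,4]>6:
    w=onplane(c,[ce[i]+[160,150]],.048)[0]
    print(st[i],ce[i]+[160,150],w,'fix',1e3*(Rm.T@(w[:2]-t)))
E
```

```text
[[ 0.64752599  0.19480477  0.012     ]
 [ 0.6041947  -0.01901054  0.012     ]
 [ 0.44015507  0.01400905  0.012     ]
 [ 0.48190644  0.22763039  0.012     ]] -11.271840796864018 [0.538542   0.10533574] res mm [[ 0.7810379   0.8173872 ]
 [ 1.11020831 -1.12368926]
 [-1.57099594 -0.91436754]
 [-0.32025027  1.2206696 ]]
wheel [0.50614803 0.15767722]
[101  56   7  13  54] [263.94444444 212.12962963] [0.54355298 0.04387847 0.048     ] fix [ 16.92701762 -59.29234419]
[81 65  7 14 60] [243.85       221.56666667] [0.52473071 0.08194761 0.048     ] fix [ -8.97333403 -25.63659839]
[44 70  5  4 11] [205.72727273 221.18181818] [0.5238734  0.15511682 0.048     ] fix [-24.1160668   45.95366349]
[48 73 20  6 33] [218.         225.42424242] [0.51630895 0.13125688 0.048     ] fix [-26.87084241  21.07537813]
[36 75  3  9 12] [197.33333333 229.25      ] [0.50811523 0.17070399 0.048     ] fix [-42.61701255  58.16000772]
[39 76  4  9 19] [200.63157895 230.15789474] [0.50653595 0.16429558 0.048     ] fix [-42.91321228  51.5665267 ]
[43 76  4 10 21] [204.38095238 230.42857143] [0.50618908 0.15707198 0.048     ] fix [-41.84143473  44.41446408]
[46 78  4  9 17] [207.76470588 232.        ] [0.5033524  0.15047063 0.048     ] fix [-43.33307867  37.3859773 ]
[50 79  3  8 10] [211.3 232.8] [0.5019894  0.14363848 0.048     ] fix [-43.33434492  30.4191898 ]
[62 80  5  9 15] [224.46666667 232.93333333] [0.50230881 0.11842025 0.048     ] fix [-38.09183391   5.74983712]
[45 89 20  5 31] [215.29032258 240.64516129] [0.48729531 0.13550668 0.048     ] fix [-56.15551835  19.57208125]
```

```bash
cat >> h.py <<'E'
import os
if os.path.exists('fx.npz'):
    z=np.load('fx.npz');th=float(z['th']);t0=z['t']
    Rf=R.from_euler('z',th).as_matrix(); T0=np.array([*t0,0])
    def f2w(p): return Rf@np.array(p)+T0
    def w2f(p): return Rf.T@(np.array(p)-T0)
    # goal tool: x=fix y, y=fix x, z=down
    Rg=Rf@np.array([[0,1,0],[1,0,0],[0,0,-1.]])
    def rel(pw,s=None):
        s=s or get_state(); M=R.from_quat(s['tcp_rot']).as_matrix()
        return np.round(R.from_matrix(M.T@Rg).as_rotvec(),4),np.round(M.T@(np.array(pw)-s['eef_pos']),4)
E
python3 - <<'E'
from h import *
print('via',rel([.56,-.3,.2]),'hover',rel(f2w([-.042,.045,.15])))
E
```

```text
via (array([-7.000e-04, -5.000e-04, -9.713e-01]), array([ 0.3975, -0.1793,  0.031 ])) hover (array([-7.000e-04, -5.000e-04, -9.713e-01]), array([ 0.5274, -0.6214,  0.0814]))
```

>>> {"fn": "arm_command", "kwargs": {"steps": [[[0, 0, -0.16], [0.057, -0.026, 0.004], -1], [[0, 0, -0.32], [0.114, -0.051, 0.009], -1], [[0, 0, -0.48], [0.171, -0.077, 0.013], -1], [[0, 0, -0.64], [0.228, -0.102, 0.018], -1], [[0, 0, -0.8], [0.284, -0.128, 0.022], -1], [[0, 0, -0.97], [0.34, -0.154, 0.026], -1], [[0, 0, -0.97], [0.3975, -0.18, 0.031], -1], [[0, 0, -0.97], [0.415, -0.24, 0.038], -1], [[0, 0, -0.97], [0.432, -0.3, 0.045], -1], [[0, 0, -0.97], [0.45, -0.36, 0.05], -1], [[0, 0, -0.97], [0.465, -0.41, 0.055], -1], [[0, 0, -0.97], [0.482, -0.465, 0.06], -1]], "force": 40}}

```text
time: 1.8
eef_pos: [0.5253, -0.0023, 0.1714]
tcp_rot: [0.774, 0.634, 0.0, -0.0]
contact_force: [0.4, -0.2, 0.8]
opening: 0.004
```

Run:
```python
from h import *
s=get_state();print(s['time'],s['eef_pos'],s['qpos'],s['opening'],s['contact_force'])
print('hover',rel(f2w([-.042,.03,.12])))
```

```text
1.8 [ 0.52534495 -0.00228918  0.17136491] [-1.98010593e-01  1.41676128e-02  1.99683003e+00  8.91334917e-04
  1.13015071e+00 -5.93130540e-05] 0.00383645257363441 [ 0.38064298 -0.16953725  0.75429738]
hover (array([ 0.0004, -0.0008, -0.0016]), array([ 0.138 , -0.0503,  0.0515]))
```

>>> {"fn": "arm_command", "kwargs": {"steps": [[[0, 0, 0], [0.05, -0.018, 0.01], -1], [[0, 0, 0], [0.1, -0.036, 0.025], -1], [[0, 0, 0], [0.138, -0.05, 0.04], -1], [[0, 0, 0], [0.138, -0.05, 0.051], -1]]}}

```text
time: 2.3
eef_pos: [0.5026, 0.1451, 0.1198]
tcp_rot: [0.772, 0.635, 0.0, -0.0]
contact_force: [0.2, -0.1, 0.8]
opening: -0.003
```

Run:
```python
from h import *
s=get_state();c=read_camera('wrist');save('w1.png',c['frame'])
print(s['time'],s['eef_pos'],w2f(s['eef_pos']),s['contact_force'])
print('predicted wheel top',proj(c,f2w([-.042,.045,.0645]),s),'bars',proj(c,np.array([f2w([.0169,-.0593,.048]),f2w([-.009,-.0256,.048])]),s))
t=read_camera('top');save('t1.png',t['frame'])
d=read_camera('side');save('s1.png',d['frame'])
save('ts1.png',np.hstack([cv2.resize(t['frame'][130:290,140:320],(400,356)),cv2.resize(d['frame'][165:325,190:370],(400,356))]))
```

```text
2.3 [0.50262688 0.14507397 0.11981637] [-0.04298975  0.0319516   0.11981637] [ 0.20801149 -0.10379011  0.81012301]
predicted wheel top [[258.38365464 196.44799718]] bars [[329.82558103 310.97823429]
 [300.06578756 275.08999898]]
```

View pics/w1.png

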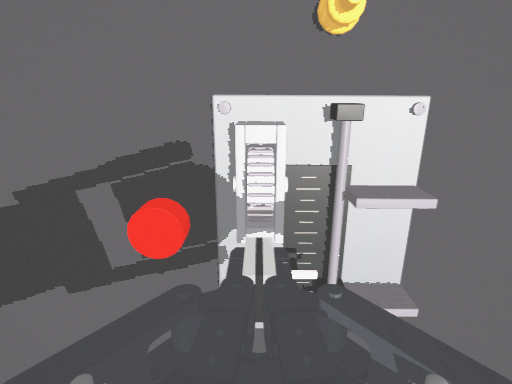

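View pics/ts1.png

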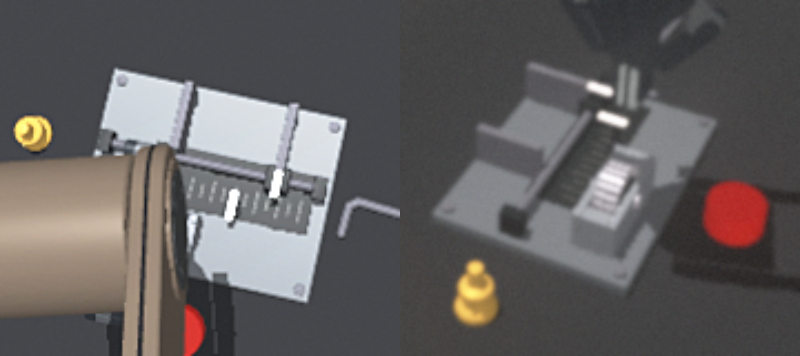

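Run:
```python
from h import *
s=get_state();c=read_camera('wrist')
print(proj(c,np.array([f2w([-.06,.045,.036]),f2w([-.024,.045,.036]),f2w([-.042,.09,.046]),f2w([.09,.11,.012]),f2w([-.08,.11,.012]), s['eef_pos']]),s))
print(rel(f2w([-.041,.034,.068])))
```

```text
[[232.96889809 181.41886873]
 [280.64011737 181.32675613]
 [256.42601219 121.45802112]
 [429.12621053  90.78275667]
 [207.05249943  91.26884727]
 [256.24203368 254.18227521]]
(array([ 0.0007, -0.0006, -0.0027]), array([0.0048, 0.0001, 0.0526]))
```

>>> {"fn": "arm_command", "kwargs": {"steps": [[[0, 0, 0], [0.001, 0.0025, 0.03], -1], [[0, 0, 0], [0.001, 0.0025, 0.05], -1], [[0, 0, 0], [0.001, 0.0025, 0.056], -1], [[0, 0, 0], [0.001, 0.0025, 0.059], -1], [[0, 0, 0], [0.003, 0.0025, 0.059], -1], [[0, 0, 0], [0.006, 0.0025, 0.059], -1], [[0, 0, 0], [0.009, 0.0025, 0.059], -1], [[0, 0, 0], [0.012, 0.0025, 0.059], -1]]}}

```text
time: 3.5
eef_pos: [0.5093, 0.1534, 0.0622]
tcp_rot: [0.774, 0.633, 0.001, 0.001]
contact_force: [-0.2, -1.7, 1.6]
opening: -0.004
```

```bash
cat > bars.py <<'E'
from h import *
def bars(c,thr=215):
    f=c['frame']; out=[]
    g=cv2.resize(f.min(2),None,fx=8,fy=8,interpolation=cv2.INTER_LINEAR)
    m=(g>thr).astype(np.uint8)
    n,l,st,ce=cv2.connectedComponentsWithStats(m)
    for i in range(1,n):
        if st[i,4]<900: continue
        px=(ce[i]+.5)/8-.5
        w=w2f(onplane(c,[px],.048)[0])*1e3
        if -25<w[0]<30 and -80<w[1]<20: out.append((round(w[0],2),round(w[1],2),st[i,4]/64))
    return out
E
cat > look.py <<'E'
import sys
from bars import *
s=get_state();print(s['time'],(w2f(s['eef_pos'])*1e3).round(1),s['contact_force'].round(1),s['opening'])
t=read_camera('top')
for k in (190,215,240): print(k,bars(t,k))
if len(sys.argv)>1: save(sys.argv[1]+'.png',cv2.resize(t['frame'][150:270,160:310],None,fx=5,fy=5))
E
python3 look.py t2
```

```text
3.5 [-38.1  41.5  62.2] [-0.2 -1.7  1.6] -0.003978852955356631
190 [(np.float64(-14.42), np.float64(-67.49), np.float64(1939.265625)), (np.float64(17.4), np.float64(-58.36), np.float64(54.5625))]
215 [(np.float64(17.19), np.float64(-58.4), np.float64(48.265625)), (np.float64(-9.44), np.float64(-25.57), np.float64(54.59375))]
240 [(np.float64(16.95), np.float64(-58.44), np.float64(41.953125)), (np.float64(-9.18), np.float64(-25.6), np.float64(46.65625))]
```

View pics/t2.png

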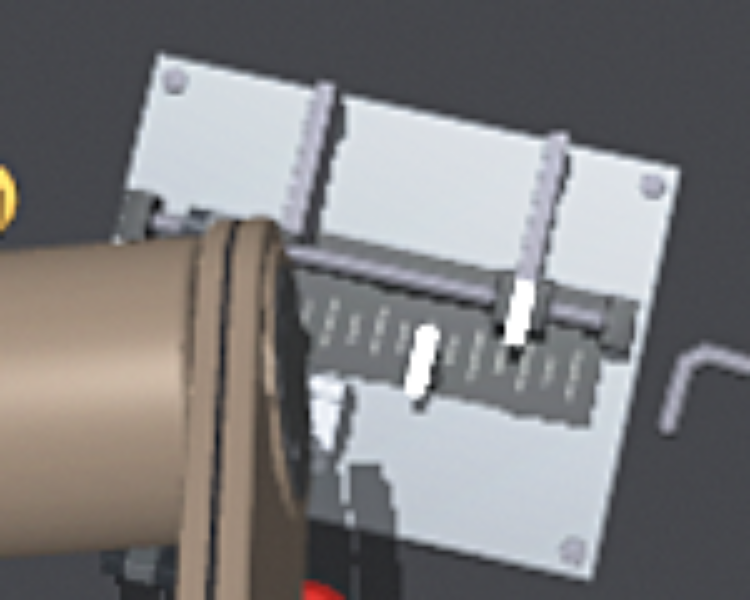

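>>> {"fn": "arm_command", "kwargs": {"steps": [[[0, 0, 0], [0.001, -0.002, 0.001], -1], [[0, 0, 0], [0.004, -0.003, 0.002], -1], [[0, 0, 0], [0.0075, -0.003, 0.002], -1], [[0, 0, 0], [0.011, -0.003, 0.002], -1], [[0, 0, 0], [0.0145, -0.003, 0.002], -1], [[0, 0, 0], [0.018, -0.003, 0.002], -1]]}}

```text
time: 4.3
eef_pos: [0.5095, 0.1723, 0.0599]
tcp_rot: [0.774, 0.633, 0.0, 0.0]
contact_force: [0.0, -1.1, 3.3]
opening: -0.004
```

```bash
python3 look.py
```

```text
4.3 [-41.5  60.   59.9] [ 0.  -1.1  3.3] -0.003520088131232601
190 [(np.float64(-15.38), np.float64(-64.49), np.float64(2115.234375)), (np.float64(17.42), np.float64(-54.13), np.float64(55.109375))]
215 [(np.float64(17.09), np.float64(-54.18), np.float64(47.890625)), (np.float64(-9.41), np.float64(-25.57), np.float64(54.53125))]
240 [(np.float64(16.92), np.float64(-54.23), np.float64(40.875)), (np.float64(-9.16), np.float64(-25.6), np.float64(46.515625))]
```

>>> {"fn": "arm_command", "kwargs": {"steps": [[[0, 0, 0], [0.002, 0, -0.012], -1], [[0, 0, 0], [-0.016, 0, -0.013], -1], [[0, 0, 0], [-0.033, 0.001, -0.012], -1], [[0, 0, 0], [-0.033, 0.001, -0.004], -1], [[0, 0, 0], [-0.032, 0.001, 0], -1], [[0, 0, 0], [-0.0275, 0.001, 0], -1], [[0, 0, 0], [-0.023, 0.001, 0], -1], [[0, 0, 0], [-0.0185, 0.001, 0], -1], [[0, 0, 0], [-0.014, 0.001, 0], -1], [[0, 0, 0], [-0.0095, 0.001, 0], -1], [[0, 0, 0], [-0.005, 0.001, 0], -1], [[0, 0, 0], [0, 0.001, 0], -1]]}}

```text
time: 5.85
eef_pos: [0.5107, 0.1729, 0.0599]
tcp_rot: [0.774, 0.633, 0.001, -0.0]
contact_force: [-1.4, -0.6, 4.3]
opening: -0.001
```

```bash
python3 look.py
```

```text
5.85 [-40.5  60.8  59.9] [-1.4 -0.6  4.3] -0.001295775334427333
190 [(np.float64(-11.45), np.float64(-64.03), np.float64(2242.0)), (np.float64(17.09), np.float64(-44.46), np.float64(53.5))]
215 [(np.float64(16.83), np.float64(-44.52), np.float64(46.6875)), (np.float64(-9.42), np.float64(-25.57), np.float64(54.546875))]
240 [(np.float64(16.74), np.float64(-44.56), np.float64(39.875)), (np.float64(-9.17), np.float64(-25.6), np.float64(46.53125))]
```

>>> {"fn": "arm_command", "kwargs": {"steps": [[[0, 0, 0], [0.002, 0, -0.012], -1], [[0, 0, 0], [-0.016, 0, -0.013], -1], [[0, 0, 0], [-0.033, 0, -0.012], -1], [[0, 0, 0], [-0.033, 0, -0.004], -1], [[0, 0, 0], [-0.032, 0, 0], -1], [[0, 0, 0], [-0.0275, 0, 0], -1], [[0, 0, 0], [-0.023, 0, 0], -1], [[0, 0, 0], [-0.0185, 0, 0], -1], [[0, 0, 0], [-0.014, 0, 0], -1], [[0, 0, 0], [-0.0095, 0, 0], -1], [[0, 0, 0], [-0.005, 0, 0], -1], [[0, 0, 0], [0, 0, 0], -1]]}}

```text
time: 7.4
eef_pos: [0.5109, 0.1738, 0.0598]
tcp_rot: [0.774, 0.633, 0.001, -0.0]
contact_force: [-1.0, -1.0, 3.3]
opening: 0.003
```

```bash
python3 look.py
```

```text
7.4 [-40.5  61.7  59.8] [-1.  -1.   3.3] 0.0028196998236579194
190 [(np.float64(-7.7), np.float64(-63.13), np.float64(2372.3125)), (np.float64(17.06), np.float64(-35.07), np.float64(55.015625))]
215 [(np.float64(16.88), np.float64(-35.09), np.float64(48.578125)), (np.float64(-9.4), np.float64(-25.57), np.float64(54.65625))]
240 [(np.float64(16.7), np.float64(-35.16), np.float64(41.8125)), (np.float64(-9.17), np.float64(-25.6), np.float64(46.5625))]
```

>>> {"fn": "arm_command", "kwargs": {"steps": [[[0, 0, 0], [0.002, 0, -0.012], -1], [[0, 0, 0], [-0.016, 0, -0.013], -1], [[0, 0, 0], [-0.033, 0, -0.012], -1], [[0, 0, 0], [-0.033, 0, -0.004], -1], [[0, 0, 0], [-0.032, 0, 0], -1], [[0, 0, 0], [-0.0275, 0, 0], -1], [[0, 0, 0], [-0.023, 0, 0], -1], [[0, 0, 0], [-0.0185, 0, 0], -1], [[0, 0, 0], [-0.014, 0, 0], -1], [[0, 0, 0], [-0.0105, 0, 0], -1], [[0, 0, 0], [-0.0085, 0, 0], -1], [[0, 0, 0], [-0.0085, 0, 0], -1]]}}

```text
time: 8.95
eef_pos: [0.5095, 0.166, 0.0599]
tcp_rot: [0.774, 0.634, 0.002, -0.0]
contact_force: [-1.0, -0.6, 4.8]
opening: -0.003
```

```bash
python3 look.py t5
```

```text
8.95 [-40.4  53.9  59.9] [-1.  -0.6  4.8] -0.003204935256976457
190 [(np.float64(-3.54), np.float64(-62.41), np.float64(2479.890625))]
215 [(np.float64(2.69), np.float64(-26.65), np.float64(102.765625))]
240 [(np.float64(2.81), np.float64(-26.66), np.float64(88.78125))]
```

View pics/t5.png

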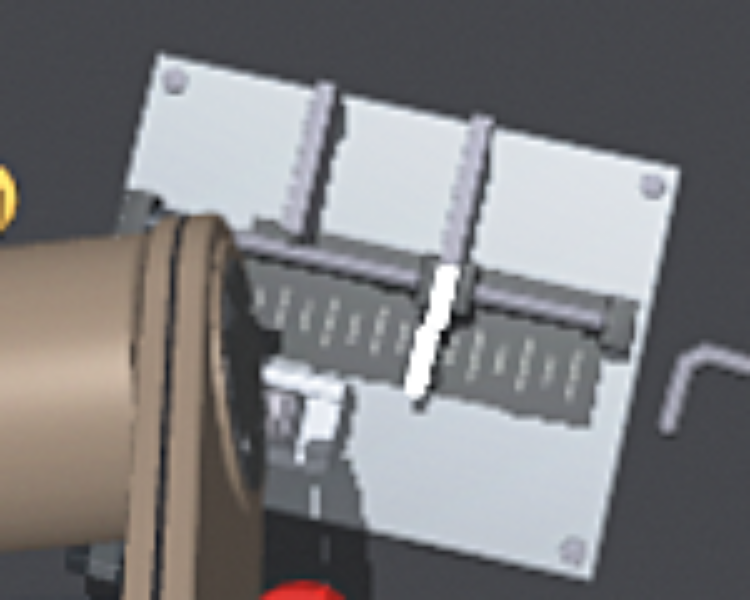

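```bash
cat > split.py <<'E'
from h import *
def prof(c,s=None,z=.048):
    # rectify bar plane to fixture grid 0.25 mm
    xs=np.arange(-24,32,.25);ys=np.arange(-45,-10,.25)
    X,Y=np.meshgrid(xs,ys,indexing='ij')
    W=np.c_[X.ravel(),Y.ravel(),0*X.ravel()]/1e3@Rf.T+T0+[0,0,z]
    m=proj(c,W,s).reshape(*X.shape,2).astype(np.float32)
    g=cv2.remap(c['frame'].min(2).astype(np.float32),m[...,0],m[...,1],cv2.INTER_LINEAR)
    return xs,ys,g
def report(c,s=None,thr=200,gz=(-17,-2),pz=(9,26)):
    xs,ys,g=prof(c,s);o=[]
    for a,b in (gz,pz):
        r=g[(xs>a)&(xs<b)]; w=np.clip(r-thr,0,255-thr)
        cen=(w*ys).sum(1)/np.maximum(w.sum(1),1e-6); ok=w.sum(1)>100
        x=xs[(xs>a)&(xs<b)][ok]; p=np.polyfit(x,cen[ok],1) if ok.sum()>3 else (np.nan,np.nan)
        o.append((round(cen[ok].mean(),2),'slope',round(p[0],3),'at x=3.5:',round(np.polyval(p,3.5),2)))
    return o,g
E
cat > look2.py <<'E'
import sys
from split import *
s=get_state();print(s['time'],(w2f(s['eef_pos'])*1e3).round(1),s['contact_force'].round(1))
t=read_camera('top')
for k in (170,200,230):
    o,g=report(t,None,k);print(k,o)
save(sys.argv[1]+'.png',cv2.cvtColor(cv2.resize(g,None,fx=4,fy=3).clip(0,255).astype(np.uint8),cv2.COLOR_GRAY2RGB))
E
python3 look2.py r5
```

```text
9.0 [-40.3  53.8  59.9] [-1.1 -0.6  4.6]
170 [(np.float64(-25.67), 'slope', np.float64(0.005), 'at x=3.5:', np.float64(-25.61)), (np.float64(-27.83), 'slope', np.float64(0.035), 'at x=3.5:', np.float64(-28.33))]
200 [(np.float64(-25.69), 'slope', np.float64(0.01), 'at x=3.5:', np.float64(-25.57)), (np.float64(-27.87), 'slope', np.float64(0.034), 'at x=3.5:', np.float64(-28.34))]
230 [(np.float64(-25.74), 'slope', np.float64(0.017), 'at x=3.5:', np.float64(-25.51)), (np.float64(-27.88), 'slope', np.float64(0.038), 'at x=3.5:', np.float64(-28.41))]
```

View pics/r5.png

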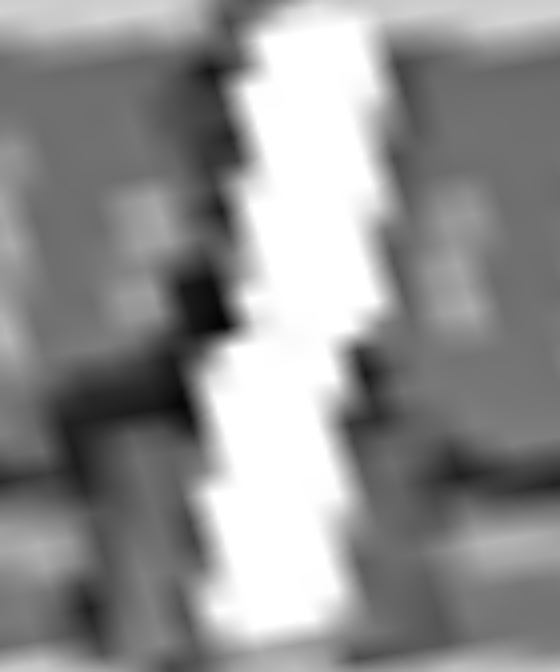

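>>> {"fn": "arm_command", "kwargs": {"steps": [[[0, 0, 0], [0.0025, 0, 0], -1], [[0, 0, 0], [0.005, 0, 0], -1], [[0, 0, 0], [0.0065, 0, 0], -1], [[0, 0, 0], [0.0065, 0, 0], -1], [[0, 0, 0], [0.0065, 0, -0.012], -1], [[0, 0, 0], [0.0065, 0, -0.05], -1], [[0, 0, 0], [0.0065, 0, -0.09], -1], [[0, 0, 0], [0.0065, 0, -0.09], -1]]}}

```text
time: 10.05
eef_pos: [0.5128, 0.1725, 0.154]
tcp_rot: [0.774, 0.633, 0.005, 0.002]
contact_force: [-0.1, 0.1, -0.1]
opening: -0.001
```

```bash
python3 look2.py r6
python3 - <<'E'
from h import *
# want wrist camera straight above bars: camera xy over bars
s=get_state();c=read_camera('wrist');p,r=pose(c,s)
print('cam',p,w2f(p));save('w6.png',c['frame'])
print(proj(c,f2w([.003,-.026,.048]),s))
E
```

```text
10.05 [-38.4  60.9 154. ] [-0.1  0.1 -0.1]
170 [(np.float64(-25.66), 'slope', np.float64(0.008), 'at x=3.5:', np.float64(-25.56)), (np.float64(-25.81), 'slope', np.float64(0.027), 'at x=3.5:', np.float64(-26.19))]
200 [(np.float64(-25.69), 'slope', np.float64(0.012), 'at x=3.5:', np.float64(-25.54)), (np.float64(-25.8), 'slope', np.float64(0.037), 'at x=3.5:', np.float64(-26.31))]
230 [(np.float64(-25.74), 'slope', np.float64(0.018), 'at x=3.5:', np.float64(-25.5)), (np.float64(-25.81), 'slope', np.float64(0.042), 'at x=3.5:', np.float64(-26.41))]
cam [0.52716292 0.24768678 0.29398888] [-0.03898411  0.13738101  0.29398888]
[[303.84626163 283.60216165]]
```

View pics/w6.png

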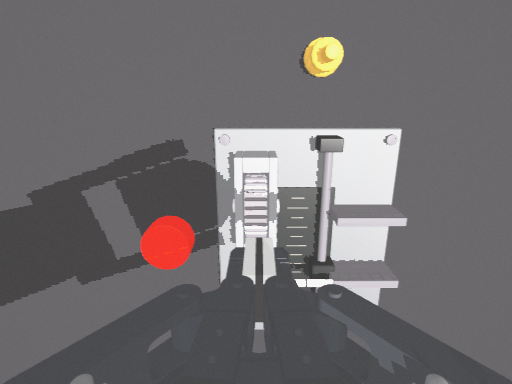

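View pics/r6.png

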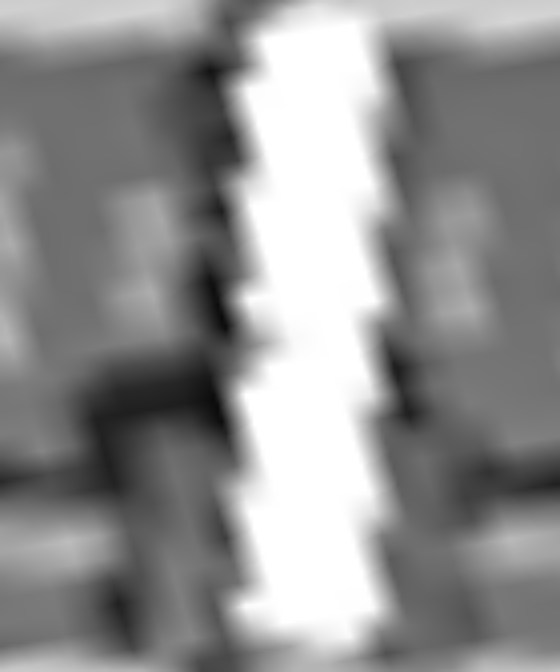

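Run:
```python
from h import *
print(rel(f2w([.003,-.076,.154])),rel(f2w([.003,-.076,.09])))
```

```text
(array([ 0.0018, -0.003 , -0.0022]), array([-0.1358,  0.0442, -0.0045])) (array([ 0.0018, -0.003 , -0.0022]), array([-0.136 ,  0.0441,  0.0595]))
```

>>> {"fn": "arm_command", "kwargs": {"steps": [[[0, 0, 0], [-0.05, 0.016, 0], -1], [[0, 0, 0], [-0.1, 0.032, 0], -1], [[0, 0, 0], [-0.136, 0.044, 0.01], -1], [[0, 0, 0], [-0.136, 0.044, 0.05], -1], [[0, 0, 0], [-0.136, 0.044, 0.0595], -1], [[0, 0, 0], [-0.136, 0.044, 0.0595], -1], [[0, 0, 0], [-0.136, 0.044, 0.0595], -1], [[0, 0, 0], [-0.136, 0.044, 0.0595], -1]]}}

```text
time: 11.15
eef_pos: [0.5275, 0.0305, 0.0914]
tcp_rot: [0.774, 0.634, 0.003, 0.001]
contact_force: [-0.8, 0.7, 0.6]
opening: 0.002
```

```bash
cat > look3.py <<'E'
import sys
from split import *
s=get_state();c=read_camera('wrist');save(sys.argv[1]+'.png',c['frame'])
print(s['time'],(w2f(s['eef_pos'])*1e3).round(1),s['contact_force'].round(1))
print(proj(c,np.array([f2w([x/1e3,-.026,.048]) for x in (-21,2.5,4.5,34)]),s))
for k in (170,200,230): print(k,report(c,s,k)[0])
E
python3 look3.py w7
```

```text
11.15 [  3.8 -75.5  91.4] [-0.8  0.7  0.6]
[[214.70383602 144.88017853]
 [254.01946683 144.78188872]
 [257.36403865 144.77362982]
 [306.66675253 144.65375078]]
170 [(np.float64(-25.62), 'slope', np.float64(0.012), 'at x=3.5:', np.float64(-25.47)), (np.float64(-26.32), 'slope', np.float64(-0.082), 'at x=3.5:', np.float64(-25.18))]
200 [(np.float64(-25.59), 'slope', np.float64(-0.003), 'at x=3.5:', np.float64(-25.63)), (np.float64(-25.87), 'slope', np.float64(-0.002), 'at x=3.5:', np.float64(-25.85))]
230 [(np.float64(-25.69), 'slope', np.float64(-0.019), 'at x=3.5:', np.float64(-25.94)), (np.float64(-25.88), 'slope', np.float64(0.0), 'at x=3.5:', np.float64(-25.87))]
```

View pics/w7.png

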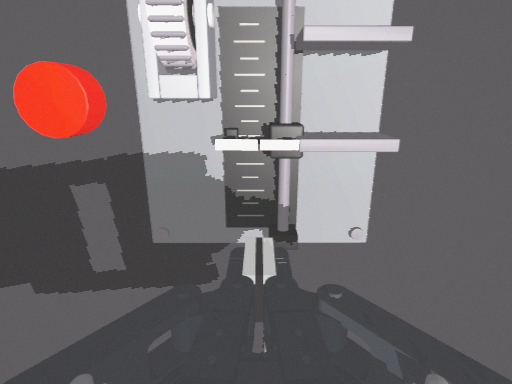

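Run:
```python
from split import *
s=get_state();c=read_camera('wrist');f=c['frame'].astype(float);g=f.min(2)
save('w7z.png',cv2.resize(c['frame'][125:165,195:320],None,fx=6,fy=6,interpolation=cv2.INTER_NEAREST))
def cen(a,b):
    r=g[134:156,a:b];w=np.clip(r-205,0,50);return (w*np.arange(134,156)[:,None]).sum()/w.sum()
print('gauge',cen(217,256),'pointer',cen(263,297), [round(cen(a,a+8),2) for a in (217,225,233,241,249,262,270,278,286,290)])
# plate bottom edge via gradient
gb=f.mean(2)
for x in list(range(165,230,15))+list(range(300,365,15)):
    col=gb[225:260,x-5:x+6].mean(1);d=-np.diff(col);d[d<0]=0;print(x,round((d*np.arange(225.5,259.5)).sum()/d.sum(),2),d.max().round(),end='; ')
print(K(c)[0,0])
```

```text
gauge 143.95540214770983 pointer 144.4980749037452 [np.float64(144.05), np.float64(144.0), np.float64(143.98), np.float64(143.91), np.float64(143.83), np.float64(144.5), np.float64(144.5), np.float64(144.5), np.float64(144.5), np.float64(144.49)]
165 240.95 41.0; 180 242.55 40.0; 195 242.33 41.0; 210 242.93 41.0; 225 243.03 38.0; 300 238.98 49.0; 315 242.33 66.0; 330 242.37 66.0; 345 240.14 64.0; 360 238.12 50.0; 310.1895386088976
```

View pics/w7z.png

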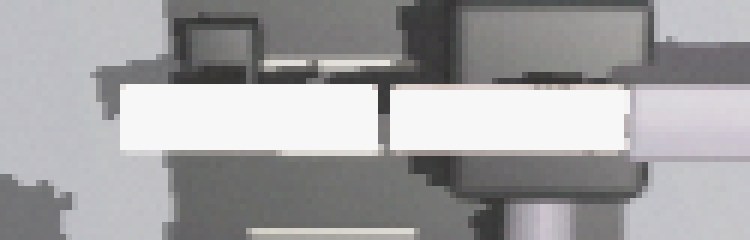

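>>> {"fn": "arm_command", "kwargs": {"steps": [[[0, 0, 0.1], [0, 0, -0.004], -1], [[0, 0, 0.2], [0, 0, -0.004], -1], [[0, 0, 0.2], [0, 0, -0.004], -1], [[0, 0, 0.2], [0, 0, -0.004], -1], [[0, 0, 0.2], [0, 0, -0.004], -1]]}}

```text
time: 11.88
eef_pos: [0.5271, 0.0305, 0.095]
tcp_rot: [0.833, 0.554, 0.002, 0.0]
contact_force: [-0.2, 0.5, 0.0]
opening: -0.003
```

```bash
python3 look3.py w8
python3 - <<'E'
from split import *
s=get_state();c=read_camera('wrist')
save('w8z.png',cv2.resize(c['frame'][105:185,195:320],None,fx=6,fy=6,interpolation=cv2.INTER_NEAREST))
o,g=report(c,s,200);save('r8.png',cv2.cvtColor(cv2.resize(g,None,fx=4,fy=2.6).clip(0,255).astype(np.uint8),cv2.COLOR_GRAY2RGB))
E
```

```text
11.875 [  3.5 -75.7  95. ] [-0.2  0.5  0. ]
[[201.45400495 153.73751626]
 [238.75568906 146.07876728]
 [241.95495179 145.42200014]
 [289.5975487  135.64351214]]
170 [(np.float64(-25.98), 'slope', np.float64(0.074), 'at x=3.5:', np.float64(-25.01)), (np.float64(-26.34), 'slope', np.float64(-0.102), 'at x=3.5:', np.float64(-24.92))]
200 [(np.float64(-25.74), 'slope', np.float64(0.001), 'at x=3.5:', np.float64(-25.73)), (np.float64(-25.89), 'slope', np.float64(-0.001), 'at x=3.5:', np.float64(-25.88))]
230 [(np.float64(-25.72), 'slope', np.float64(-0.002), 'at x=3.5:', np.float64(-25.74)), (np.float64(-25.92), 'slope', np.float64(-0.008), 'at x=3.5:', np.float64(-25.81))]
```

View pics/w8z.png

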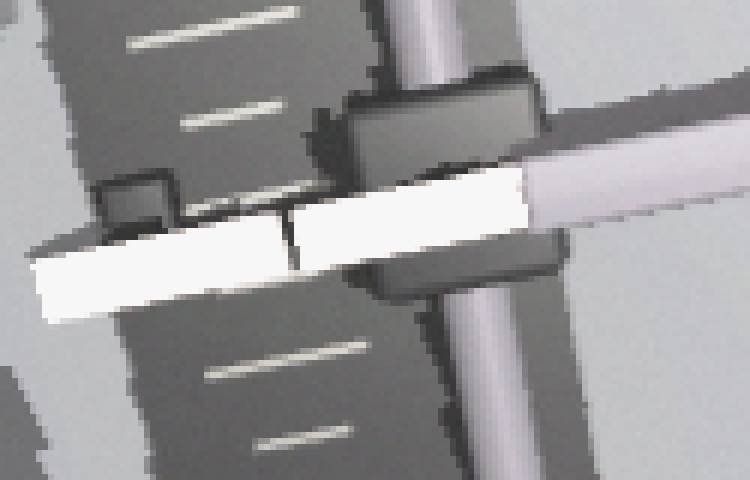

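View pics/r8.png

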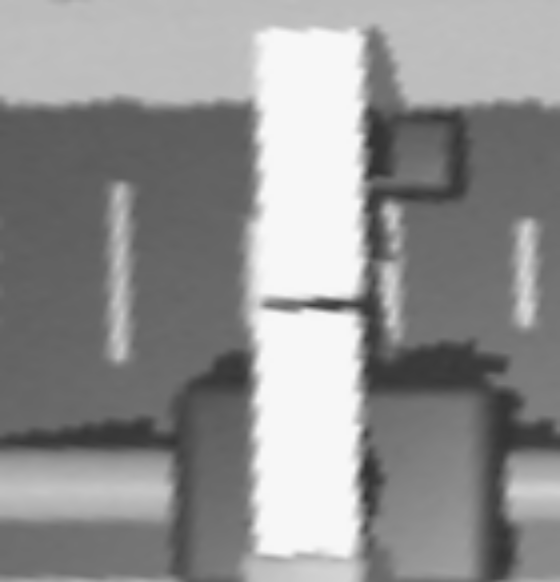

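>>> {"fn": "arm_command", "kwargs": {"steps": [[[0, 0, 0], [0, 0, -0.04], -1], [[0, 0, 0], [0, 0, -0.08], -1], [[0, 0, 0], [0, 0, -0.1], -1], [[0, 0, 0], [0, 0, -0.1], -1], [[0, 0, 0], [0, 0, -0.1], -1], [[0, 0, 0], [0, 0, -0.1], -1]]}}

```text
time: 12.72
eef_pos: [0.5258, 0.0303, 0.1932]
tcp_rot: [0.833, 0.553, 0.001, -0.001]
contact_force: [0.4, -0.1, 0.2]
opening: 0.004
```

```bash
python3 look3.py w9; python3 -c "
from h import *
c=read_camera('side');save('s9.png',c['frame']);sign_off()"
```

```text
12.725 [  2.1 -76.1 193.2] [ 0.4 -0.1  0.2]
[[221.81844364 133.98509543]
 [246.8848757  128.76513641]
 [249.02984876 128.31851688]
 [280.88218429 121.68744436]]
170 [(np.float64(-25.78), 'slope', np.float64(0.001), 'at x=3.5:', np.float64(-25.77)), (np.float64(-26.67), 'slope', np.float64(-0.169), 'at x=3.5:', np.float64(-24.29))]
200 [(np.float64(-25.73), 'slope', np.float64(0.003), 'at x=3.5:', np.float64(-25.69)), (np.float64(-26.05), 'slope', np.float64(-0.029), 'at x=3.5:', np.float64(-25.64))]
230 [(np.float64(-25.73), 'slope', np.float64(-0.001), 'at x=3.5:', np.float64(-25.74)), (np.float64(-25.93), 'slope', np.float64(-0.004), 'at x=3.5:', np.float64(-25.87))]
the job is handed in; nothing more can be done
```

View pics/s9.png

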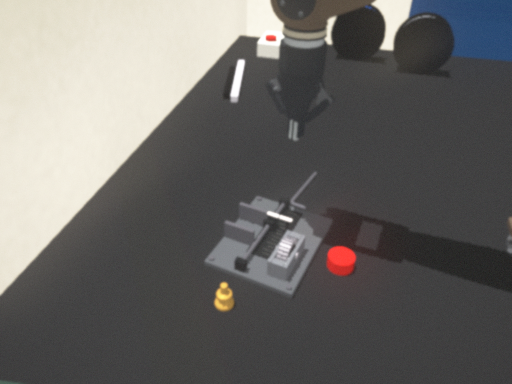

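The pointer bar is lined up with the gauge bar to within about 0.2 mm, and the job is handed in at 12.8 s. I closed the gripper and rolled the wheel with four fingertip strokes plus a short final one. I pressed about 4–5 mm deep, with readings of at most about 5 N at the ends of the moves. Only the wheel was touched.

- **Alignment:** the last wrist pictures, one of them with the tool turned, put the pointer about 0.2 mm short of the gauge (+y side), with the bars in one line.
- **Disagreement between cameras:** the top camera's coarser pixels gave 0.1 to 0.9 mm short, depending on threshold and on whether the bars' measured slope is extrapolated to their inner ends. The lowest brightness threshold on the wrist pictures was also unreliable, because it took in the pale guide plate. I went by the clearer wrist measurements and made no further nudge.
- **End state:** the hand is clear at 193 mm with contact force near zero. In the side picture the puck, hex key and fitting look to be where they started.

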